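# Steer the trainer's light spot into the ring

## Task

Set up the light-spot trainer for the next exercise: turn its two square adjusting knobs, one after the other, until the bright spot that the mirror throws lies wholly inside the ring mark on the dark screen (not the square, triangle or cross). Then let go. Keep the robot off the mirror, and leave the bottle, the mug and the cone standing where they are.

Things in the scene. Friction and masses are not known exactly. Their poses are not given: they have to be found in the camera images.
- trainer: Light-spot trainer, fixed to the table: grey base plate 370 x 250 x 16 mm; origin under it, 25 mm ahead of its centre; x = from the mirror head to the screen (away from the robot), y = left, z = up. On its near end a mirror head on a turntable, a lamp in it; left of the head, on a grey gear housing 62 mm wide and about 190 mm high, the side knob
- screen (a point): Centre of the dark flat screen's top face, 190 x 190 mm, lying 20 mm above the table, 50 mm ahead of the trainer's origin; axes as the trainer's
- head: The mirror head on its turntable: two uprights 12 mm thick (outer faces 63 mm left and right), 199 mm high, and a leaning aluminium plate 104 x 126 x 12 mm. Origin on its vertical turning axis at table height, 150 mm behind the trainer's origin; x towards the spot, z up; it turns up to 21 degrees each way with the side knob, the upper knob with it
- knob_side (a joint): Turn of the side knob (left of the head), rad, -3.1 to 3.1, 0 = flats square to the trainer; positive = counter-clockwise looking down on it. It swings head and spot about the head's vertical axis: 0.12 rad per rad, positive = counter-clockwise from above (spot to the left); the distance of the spot from that axis stays. Friction (0.15 N m); stays where it is left
- knob_side_grip (a point): Centre of the side knob: a black 40 mm cube, edges slightly rounded, 53 mm over corners; this frame turns with it. z = outwards along the screw, up and back to the robot, 28 degrees from vertical; x, y = normal to its four grip flats. Below it a 16 mm stem, then a brass bushing (26 mm) 48 mm in from here and the housing 56 mm in. Fixed at (-160, 185, 225) mm in the trainer's frame
- knob_upper (a joint): Turn of the upper knob (on top of the head), rad, -3.1 to 3.1, 0 = flats square to the head; positive = counter-clockwise looking down on it. It tips the mirror: positive moves the spot straight away from the head's vertical axis, 20 mm per rad, negative draws it nearer. Light friction (0.08 N m); stays where it is left
- knob_upper_grip (a point): Centre of the upper knob: a black 40 mm cube, edges slightly rounded, 53 mm over corners; this frame turns with it. z = outwards along the screw, up and back to the robot, 28 degrees from vertical; x, y = normal to its four grip flats. Below it a 16 mm stem, then a brass bushing (26 mm) 48 mm in from here and the plate 56 mm in. At (-20, 0, 253) mm in the head's frame, swings with it
- spot (a point): Centre of the bright light spot on the screen, 18 mm across, a patch of light only (cannot be touched). With both knobs at 0 it is at the screen's centre, 200 mm ahead of the head's vertical axis
- mirror: The mirror on its aluminium plate, 96 x 98 x 11 mm, under the leaning plate of the head, facing down and towards the screen. Not to be touched. Origin at the centre of the glass, z towards the upper knob
- mark_ring: Ring mark, a thin white circle drawn on the screen, 38 mm across its line's middle, line 4 mm wide, 34 mm clear inside; origin at its centre, z up. It is in one of the four quarters of the screen, 36 to 52 mm from the middle along x and along y; the other quarters hold a square, a triangle and a cross, which are not the target
- bottle: Bystander: white plastic bottle, 64 mm across, 190 mm tall, standing left of the screen; origin at the centre of its underside, z up
- mug: Bystander: white mug, 80 mm across, 95 mm tall, standing right of the screen; origin at the centre of its underside, z up
- cone: Bystander: grey stacking cone, base 76 mm across, 150 mm tall, standing right of the mirror head; origin at the centre of its underside, z up

How it is judged (in metres and radians):
At the end, for the whole second after the job is handed in: The centre of the light spot is within 8 mm of the ring's centre (the spot lies wholly inside the ring), and both knobs are at rest (horizontal distance between spot and mark_ring below 0.008 m and velocity of joint knob_side between -0.05 and 0.05 rad/s and velocity of joint knob_upper between -0.05 and 0.05 rad/s); the robot touches nothing.
It fails at once if the robot touches the mirror (contact force between any of the fingers, the arm and mirror above 1 N).
It fails at once if the bottle, mug or cone is shifted by more than 20 mm or tipped (distance of any of bottle, mug, cone from where it was at the start of the episode above 0.02 m or angle between any of bottle, mug, cone's own z axis and vertical above 0.3 rad).
It also fails if it takes over 64 s, if anything falls off the work surface, if the arm or the gripper's body presses on something with over 40 N, if the wrist force passes 120 N, or if a joint passes its speed limit or range.

## Robot

A 6-joint arm with a two-finger parallel gripper is mounted at the origin on the work surface. World frame = base frame: x ahead of the robot, y to its left, z up, the work surface at z = 0. Lengths are in mm, angles in rad, forces in N, time in s.
With the tool pointing down it reaches from about 350 to 775 mm from the base axis. Payload 7.3 kg.
Tool frame: the origin (TCP) lies between the finger pads; the fingertips stand 8 mm ahead of it and the grasp point (between the pads) lies 11 mm behind it; y points along the fingers, z is the direction in which the jaws open and shut, and the axes are right-handed (so a half turn about y gives the same grasp; the last joint's range is limited). The gripper opens to 92 mm and grips with 3 to 60 N. Pads are 19 mm wide; open, the fingers measure 130 mm over their backs; the gripper's body (75 mm by 190 mm) begins 47 mm behind the grasp point.
Start: joints at [-1.259, 0.342, 1.524, -0, 1.275, -0.146], TCP at [232.061, -470.948, 234.741] pointing down, gripper open.
Joint ranges: [-2.53, 2.53], [-0.77, 2.02], [0.04, 2.7], [-1, 4.14], [0.28, 2.66], [-3.11, 3.11]. Speed limits (rad/s): [2.57, 2.57, 3.14, 3.14, 3.14, 3.14].

## Interface

Orientations are given as [roll, pitch, yaw] about the fixed x, y, z axes, in that order (R = Rz(yaw) Ry(pitch) Rx(roll)).
In Python, from plant import bot, vision, job gives the robot as it stands. The module is installed in compiled form; this text tells all that it offers.
- The arm moves only by the tool arm_command, never from a script. Its argument "deltas" is a list of rows, each a list of 4 numbers: the shift along the tool's x, y, z in m, then the turn about the tool's y in degrees. In form: [[x, y, z, twist], ...]. A call has 1 to 5 rows; each row shifts and turns the commanded pose from where the row before left it, along the tool's axes as they then stand; what a row does not reach is not made up. A row lasts 1/10 s, in which the tool goes at most 50 mm and 8.59 degrees, less where a joint would pass 70% of its speed; a pose out of reach is approached as far as the arm can. A call is refused whole if a number of a shift passes 0.05 or a number of a turn 8.59, either way. A call with a gripper value outside its range is refused whole. "claw" is the closure in counts, from 0 (fully open) to 255 (shut), set as the call begins (left out, the last holds). The fingers move at their own pace and stop on an object; the grip force is fixed at half the most. Time passes only in rows, so rows that do not move let the fingers close. It gives the time, the measured TCP pose, the force and the opening at its end, in the units of the state.
- bot.get_obs(): the state, without advancing time (a new reading comes with each control period).
- vision.capture(name): name is "scene" or "top" or "wrist"; returns a dict with "img" (400x640x3 uint8, red, green, blue), "camera_matrix" (3x3 intrinsics, pixels), "world_to_cam" (4x4, takes a point from world to camera coordinates); the wrist camera has in their place "mount" (4x4, takes a point from camera to tool coordinates, whose origin is the TCP and whose axes are the tool frame's). Camera axes: x right, y down, z forward; pixel columns grow to the right and rows downward; lengths in mm; the calibration is good to about 2 mm. A picture is of the moment at which its call begins: read the wrist's pose just before it. There is no depth.
- job.close_job(): hands the job in, once; it reports no verdict.
Trained networks look in a picture, given as the dict that the camera call returned (one of the last four; its "shot" number tells which), for a name from the list of things; names that differ only in an ending like _2 or _b are one class to them, and where a whole thing is asked for, a point or a joint stands for the part that bears it (a point fixed in the world has none). Each returns a list of dicts, best first, with "confidence" (0 to 1); they miss things now and then, are a little off and sometimes report something else, mostly with a low value. They report only what shows in the picture. A call takes as long as a camera call.
- vision.find_in(picture, name): "xyz" ([x, y, z] in mm, in the coordinates of the camera as it stood for that picture, good to about 4 mm: the middle of the surface that is visible of it).
- vision.regions_of(picture, name): "mask" (400x640 bool, what is visible of it).
The state is a dict: "time": time; "joint_positions": joint angles; "dq": joint speeds; "tau": joint torques, N m; "tool_pos": TCP position; "tcp_rot": TCP orientation; "contact_force": force on the tool from outside, world axes, zero at the start; "moment": the same for the moment, N m; "grip_width": finger opening in mm.
Only numpy, scipy, OpenCV 4.12 (cv2) and the standard library are available. Lean on these libraries where they do the work, as an engineer would, in place of code of your own. Each camera call takes 0.05 s, during which the arm holds its last target. There are 200 camera calls.

## Working session

There is one attempt and no reset: what is moved stays moved. The work goes in short steps, Python scripts to look and compute and a tool call to move; the robot and the scene stay as the last step left them, time stands still between calls to the robot, and variables do not carry over. Pictures are saved under pics/ and viewed, about 8 in all and at most 12, crops included, and the job is handed in when it is done.

Besides the shell and the picture viewer there is one more tool, called after ">>>" by a JSON object that holds its "op" and its "data", one argument or row to a line. arm_command: Moves the arm, as the interface text tells. Its arguments: {"type":"object","properties":{"deltas":{"type":"array","items":{"type":"array","items":{"type":"number"}}},"claw":{"type":"number"}},"required":["deltas"]}

```bash
mkdir -p pics; cat > h.py <<'E'
import numpy as np, cv2
from scipy.spatial.transform import Rotation as R
from plant import bot, vision, job
def T(): 
    o=bot.get_obs(); M=np.eye(4); M[:3,:3]=R.from_euler('xyz',o['tcp_rot']).as_matrix(); M[:3,3]=o['tool_pos']; return M
def cam(name):
    M=T(); p=vision.capture(name)
    p['c2w']=M@p['mount'] if name=='wrist' else np.linalg.inv(p['world_to_cam'])
    return p
def find(p,n):
    return [(round(d['confidence'],2),(p['c2w']@np.r_[d['xyz'],1])[:3].round(1)) for d in vision.find_in(p,n)[:2]]
def ray(p,u,v,z):
    d=p['c2w'][:3,:3]@np.linalg.inv(p['camera_matrix'])@[u,v,1]; o=p['c2w'][:3,3]
    return o+d*(z-o[2])/d[2]
def save(p,f): cv2.imwrite('pics/'+f,p['img'][:,:,::-1])
E
python3 - <<'E'
from h import *
o=bot.get_obs();print(o)
for c in('scene','top'):
    p=cam(c);save(p,c+'1.png');print(c,p['c2w'].round(2).tolist())
    for n in('trainer','head','knob_side_grip','knob_upper_grip','spot','mark_ring','mirror','bottle','mug','cone'):print(n,find(p,n))
E
```

```text
{'time': 0.0, 'joint_positions': array([-1.25901895e+00,  3.42706184e-01,  1.52505467e+00, -1.09206176e-05,
        1.27539158e+00, -1.46044106e-01]), 'dq': array([ 6.73074247e-04,  1.98941748e-03, -1.03944797e-03,  6.24002967e-05,
       -1.60132021e-03,  7.52373771e-04]), 'tau': array([ 3.06664544e-03, -4.31240237e+01, -2.44218278e+01,  7.20061501e-02,
        5.60087641e-02, -1.08053277e-04]), 'tool_pos': array([ 231.91614715, -470.54049304,  234.04039979]), 'tcp_rot': array([-1.57234102e+00,  2.16656309e-04, -2.68376815e+00]), 'contact_force': array([-0.0193267 , -0.04108476, -0.62329899]), 'moment': array([ 0.00043848,  0.00996027, -0.04768657]), 'grip_width': 91.76487481776051}
scene [[0.82, 0.46, -0.33, 906.12], [0.57, -0.68, 0.47, -367.37], [-0.01, -0.57, -0.82, 872.53], [0.0, 0.0, 0.0, 1.0]]
trainer [(0.89, array([642.9, -28.8,  19.5]))]
head [(0.93, array([550.5, -21.4, 176.3])), (0.38, array([588.9, 162.9, 232.5]))]
knob_side_grip [(0.61, array([592.3, 162.8, 237.5])), (0.37, array([537.1, -16.2, 262.8]))]
knob_upper_grip [(0.64, array([537.5, -15.7, 263.6]))]
spot [(0.61,
[... 283 characters left out ...]
160.8, 235.1])), (0.65, array([ 527.5, -211.8,   52.8]))]
top [[0.01, -0.99, 0.11, 527.93], [-1.0, -0.02, -0.02, 18.66], [0.03, -0.11, -0.99, 1009.69], [0.0, 0.0, 0.0, 1.0]]
trainer [(0.72, array([ 664.6, -301.7,   44. ])), (0.7, array([634.4, -12.8,  15.7]))]
head [(0.97, array([529.7,  -5.6, 198.7]))]
knob_side_grip [(0.62, array([580.4, 174.1, 238.8]))]
knob_upper_grip [(0.9, array([525.6,  -5.7, 272.8]))]
spot []
mark_ring []
mirror [(0.64, array([ 517.1, -196.2,   37.9])), (0.63, array([583.4, -21.2, 184.3]))]
bottle [(0.82, array([727.4, 156.8, 124.7])), (0.63, array([ 667. , -298.5,   43.2]))]
mug [(0.61, array([ 666.3, -298.7,   44.4]))]
cone [(0.69, array([ 517.5, -193.1,   38. ]))]
```

View pics/scene1.png

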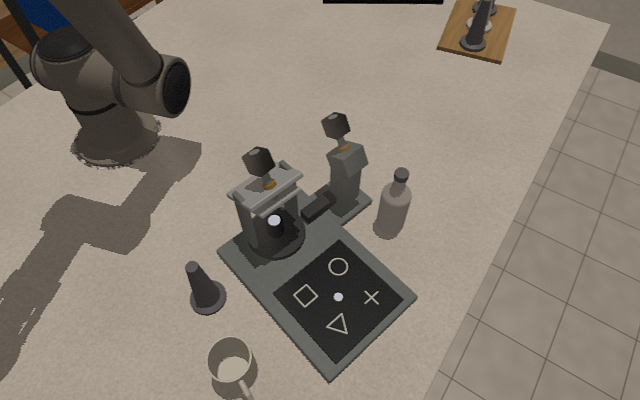

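View pics/top1.png

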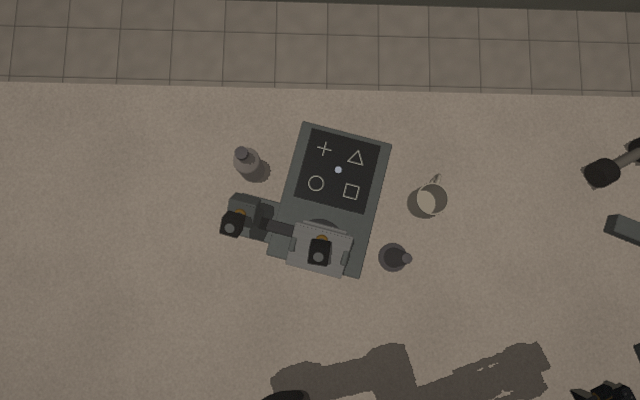

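The scene picture shows the ring in the near-left quarter at (338,266) and the spot at (338,297). In the top picture they are at (316,183) and (338,170), with the screen corners at about (313,127), (380,145), (362,215) and (294,197). I'll now fit the trainer pose from the screen corners.

```bash
cat >> h.py <<'E'
def blob(g,u,v,r=14):  # centroid of bright pixels near
    w=g[v-r:v+r+1,u-r:u+r+1]; m=w>(w.max()+np.median(w))/2; y,x=np.nonzero(m); return [u-r+x.mean(),v-r+y.mean()]
def corners(p,box):
    g=cv2.GaussianBlur(cv2.cvtColor(p['img'],cv2.COLOR_RGB2GRAY),(3,3),0); m=np.zeros_like(g); x0,y0,x1,y1=box
    m[y0:y1,x0:x1]=(g[y0:y1,x0:x1]<48)
    m=cv2.morphologyEx(m,cv2.MORPH_OPEN,np.ones((3,3)))
    c=max(cv2.findContours(m,0,1)[0],key=cv2.contourArea); h=cv2.convexHull(c)
    for e in np.arange(2,20,.5):
        q=cv2.approxPolyDP(h,e,True)[:,0]
        if len(q)<=4: return q,g
    return q,g
E
python3 - <<'E'
from h import *
for c,box,s,r in(('top',(280,115,395,225),(338,170),(316,183)),('scene',(265,230,415,370),(338,297),(338,266))):
    p=cam(c); q,g=corners(p,box); print(c,q.tolist(),g[160:165,300:306].tolist())
    print([ray(p,*a,20)[:2].round(1).tolist() for a in q])
    m=blob(g,*s,r=8); print('spot',m,ray(p,*m,20).round(1)); m=blob(g,*r,r=13);print('ring',m,ray(p,*m,20).round(1))
E
```

```text
top [[312, 129], [379, 146], [363, 212], [295, 195]] [[79, 79, 71, 56, 44, 41], [79, 77, 66, 51, 43, 41], [80, 75, 61, 47, 42, 41], [80, 75, 60, 46, 42, 41], [79, 72, 56, 45, 42, 42]]
[[851.1, 9.8], [808.5, -169.2], [631.2, -126.6], [672.8, 51.3]]
spot [np.float64(337.77777777777777), np.float64(169.33333333333334)] [743.1 -59.8  20. ]
ring [np.float64(315.70212765957444), np.float64(182.79787234042553)] [706.1  -2.2  20. ]
scene [[340, 241], [401, 300], [333, 360], [275, 292]] [[156, 157, 157, 156, 156, 157], [155, 155, 156, 156, 156, 157], [154, 153, 154, 156, 156, 156], [153, 152, 154, 156, 156, 155], [154, 153, 155, 156, 155, 155]]
[[676.0, 52.2], [851.6, 6.4], [801.8, -169.9], [629.5, -123.4]]
spot [np.float64(337.95081967213116), np.float64(296.44262295081967)] [741.8 -58.9  20. ]
ring [np.float64(337.51724137931035), np.float64(266.41379310344826)] [704.7  -2.8  20. ]
```

Both cameras agree. The screen centre is at (740,-59) and the trainer's yaw is about -0.243. The ring needs the side knob turned about +2.45 rad and the upper knob about -2.15 rad. The side knob centre is at about (580,171,225). Next I lift the arm and move over.

>>> {"op": "arm_command", "data": {
  "deltas": [
    [0,-0.04,0,0],
    [0,-0.04,0,0],
    [0,-0.04,0,0],
    [-0.0375,0,-0.027,0],
    [-0.0375,0,-0.027,0]
  ],
  "claw": 0
}}

```text
time: 1.7
tool_pos: [275.7, -389.3, 355.7]
tcp_rot: [-1.568, 0.0, -2.686]
contact_force: [0.6, 1.0, -0.5]
grip_width: 91.9
```

>>> {"op": "arm_command", "data": {
  "deltas": [
    [-0.0375,0,-0.027,0],
    [-0.0375,0,-0.027,0],
    [-0.0375,0,-0.027,0],
    [-0.0375,0,-0.027,0],
    [-0.0375,0,-0.027,0]
  ]
}}

```text
time: 2.2
tool_pos: [384.4, -183.6, 355.0]
tcp_rot: [-1.57, 0.0, -2.684]
contact_force: [0.8, 0.1, -0.5]
grip_width: 91.6
```

>>> {"op": "arm_command", "data": {
  "deltas": [
    [-0.0375,0,-0.027,0],
    [-0.0375,0,-0.027,0],
    [-0.0375,0,-0.027,0],
    [-0.0375,0,-0.027,0],
    [-0.0375,0,-0.027,0]
  ]
}}

```text
time: 2.7
tool_pos: [493.1, 20.5, 354.9]
tcp_rot: [-1.57, 0.0, -2.684]
contact_force: [0.1, -1.2, 0.5]
grip_width: 92.0
```

>>> {"op": "arm_command", "data": {
  "deltas": [
    [0,0,0,-8],
    [0,0,0,-8],
    [0,0,0,-8],
    [0,0,0,-8],
    [0,0,0,-8]
  ]
}}

```text
time: 3.2
tool_pos: [492.5, 18.7, 354.7]
tcp_rot: [-1.571, -0.0, -1.98]
contact_force: [0.2, -0.4, 0.2]
grip_width: 91.7
```

>>> {"op": "arm_command", "data": {
  "deltas": [
    [0,0,0,-8.3],
    [0,0,0,-8.3],
    [0,0,0,-8.3],
    [0,0,0,-8.3],
    [0,0,0,-8.3]
  ]
}}

```text
time: 3.7
tool_pos: [492.5, 18.6, 354.7]
tcp_rot: [-1.571, -0.0, -1.255]
contact_force: [-0.4, -0.4, 0.0]
grip_width: 92.0
```

>>> {"op": "arm_command", "data": {
  "deltas": [
    [0,0,0,-8.3],
    [0,0,0,-8.3],
    [0,0,0,-8.3],
    [0,0,0,-8.3],
    [0,0,0,-8.3]
  ]
}}

```text
time: 4.2
tool_pos: [492.5, 18.6, 354.7]
tcp_rot: [-1.571, -0.0, -0.531]
contact_force: [-0.1, 0.8, -0.2]
grip_width: 91.7
```

>>> {"op": "arm_command", "data": {
  "deltas": [
    [0,0,0,-8.3],
    [0,0,0,-8.3],
    [0.012,0,0.042,0],
    [0.012,0,0.042,0],
    [0.012,0,0.042,0]
  ]
}}

```text
time: 4.7
tool_pos: [558.9, 133.1, 355.0]
tcp_rot: [-1.571, -0.001, -0.248]
contact_force: [0.8, 0.1, 0.2]
grip_width: 92.0
```

>>> {"op": "arm_command", "data": {
  "deltas": [
    [0.012,0,0.042,0],
    [0,0,0,0]
  ]
}}

```text
time: 4.9
tool_pos: [581.4, 173.9, 352.6]
tcp_rot: [-1.57, 0.002, -0.243]
contact_force: [-0.4, -1.6, 0.4]
grip_width: 91.6
```

```bash
python3 - <<'E'
from h import *
o=bot.get_obs();print(o['time'],o['tool_pos'],o['tcp_rot'],o['joint_positions'])
p=cam('wrist');save(p,'w1.png');print(p['mount'].round(2).tolist())
for n in('knob_side_grip','knob_upper_grip'):print(n,find(p,n))
E
```

```text
4.9 [581.42813707 173.93803205 352.6283476 ] [-1.57018689  0.002089   -0.24297768] [ 1.63745840e-01  4.50522909e-01  1.03992496e+00  1.39080399e-03
  1.65282219e+00 -1.16395937e+00]
[[0.0, 0.96, 0.28, -77.83], [0.0, -0.28, 0.96, -150.44], [1.0, -0.0, -0.0, -0.63], [0.0, 0.0, 0.0, 1.0]]
knob_side_grip [(0.91, array([573.4, 172.7, 242.2]))]
knob_upper_grip [(0.68, array([526.5,   1.7, 267.2]))]
```

View pics/w1.png

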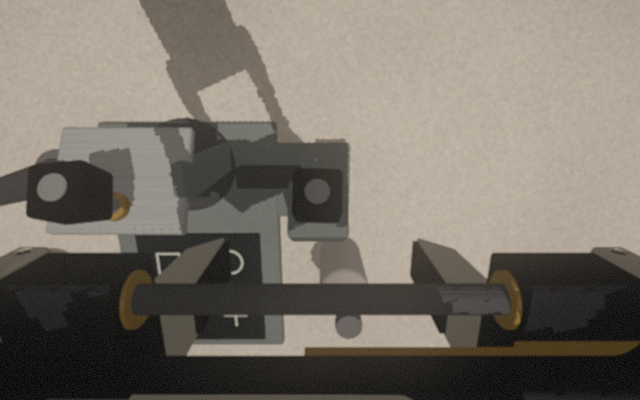

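Wrist view: the side knob at (318,193) has its flats square to the trainer, so its angle is about 0, and it sits between the fingers. I descend, grip and turn.

>>> {"op": "arm_command", "data": {
  "deltas": [
    [0,0.045,-0.001,0],
    [0,0.045,-0.001,0],
    [0,0.045,-0.001,0],
    [0,0,0,0],
    [0,0,0,0]
  ]
}}

```text
time: 5.55
tool_pos: [579.7, 165.9, 221.2]
tcp_rot: [-1.571, -0.001, -0.249]
contact_force: [1.0, 0.2, 1.4]
grip_width: 91.7
```

>>> {"op": "arm_command", "data": {
  "deltas": [
    [0,0,0,0],
    [0,0,0,0],
    [0,0,0,0],
    [0,0,0,0],
    [0,0,0,0]
  ],
  "claw": 255
}}

```text
time: 6.05
tool_pos: [579.5, 166.9, 220.1]
tcp_rot: [-1.571, -0.001, -0.247]
contact_force: [-0.2, -0.7, 0.2]
grip_width: 56.3
```

>>> {"op": "arm_command", "data": {
  "deltas": [
    [0.001,0.002,0.004,0],
    [0,0,0,0],
    [0,0,0,0],
    [0,0,0,0],
    [0,0,0,0]
  ]
}}

```text
time: 6.55
tool_pos: [581.5, 171.2, 217.3]
tcp_rot: [-1.57, 0.0, -0.247]
contact_force: [2.1, 4.1, -4.3]
grip_width: 40.4
```

>>> {"op": "arm_command", "data": {
  "deltas": [
    [0,0,0,-5],
    [0,0,0,-5],
    [0,0,0,0]
  ]
}}

```text
time: 6.85
tool_pos: [581.6, 171.2, 217.3]
tcp_rot: [-1.57, -0.0, -0.071]
contact_force: [2.9, 7.7, -3.7]
grip_width: 41.2
```

>>> {"op": "arm_command", "data": {
  "deltas": [
    [0,0,0,-7],
    [0,0,0,-7],
    [0,0,0,-7],
    [0,0,0,-7],
    [0,0,0,-7]
  ]
}}

```text
time: 7.35
tool_pos: [581.4, 171.0, 218.0]
tcp_rot: [-1.571, -0.001, 0.543]
contact_force: [0.7, 6.1, -1.0]
grip_width: 48.5
```

```bash
cat >> h.py <<'E'
yaw=-0.243; A=np.array([740.3,-58.8])-R.from_euler('z',yaw).as_matrix()[:2,:2]@[200,0]
def spots(c,known=None):
    p=cam(c); print(c,'spot',find(p,'spot'),'ring',find(p,'mark_ring'),'ku',find(p,'knob_upper_grip')); return p
def pol(q): d=np.array(q)[:2]-A; return np.hypot(*d), (np.arctan2(d[1],d[0])-yaw)
E
python3 - <<'E'
from h import *
p=spots('scene');save(p,'s2.png')
g=cv2.cvtColor(p['img'],cv2.COLOR_RGB2GRAY)
print(A,'ring',pol([705.4,-2.5]))
# bright saturated blob in screen
H=p['img'].min(2)[235:365,272:405]; y,x=np.nonzero(H>175); print(len(x),H.max())
if len(x): m=[x.mean()+272,y.mean()+235];print(m,x.std(),y.std(),pol(ray(p,*m,20)))
E
```

```text
scene spot [(0.59, array([744.6, -44. ,  21.1]))] ring [(0.37, array([645.4, -28.5,  22.3]))] ku [(0.68, array([536.3, -17.6, 266.4]))]
[546.1759006  -10.67688674] ring (np.float64(159.4339214471473), np.float64(0.2943095055212313))
45 195
[np.float64(343.4222222222222), np.float64(291.15555555555557)] 1.9492322008523009 1.837335698541723 (np.float64(201.32909463794812), np.float64(0.08190228505268371))
```

View pics/s2.png

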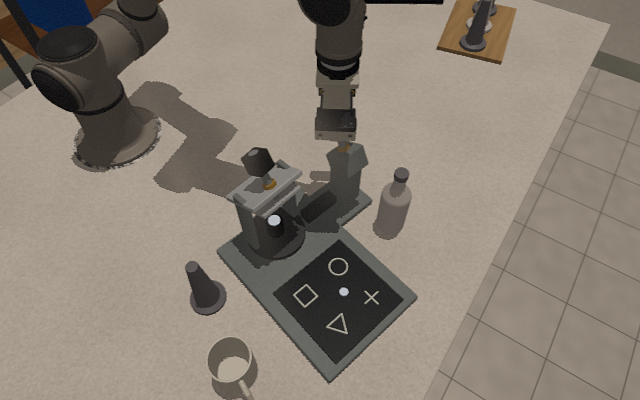

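The spot moved to azimuth 0.082 rad of the 0.294 needed, so the knob turns as modelled. I regrip by releasing, twisting back about 98° and gripping again.

>>> {"op": "arm_command", "data": {
  "deltas": [
    [0,0,0,0],
    [0,0,0,0],
    [0,0,0,0],
    [0,0,0,0],
    [0,0,0,0]
  ],
  "claw": 0
}}

```text
time: 8.05
tool_pos: [581.4, 170.2, 217.7]
tcp_rot: [-1.571, 0.0, 0.538]
contact_force: [0.4, 0.3, -0.4]
grip_width: 84.0
```

>>> {"op": "arm_command", "data": {
  "deltas": [
    [0,0,0,8],
    [0,0,0,8],
    [0,0,0,8],
    [0,0,0,8],
    [0,0,0,8]
  ]
}}

```text
time: 8.55
tool_pos: [581.4, 170.3, 217.7]
tcp_rot: [-1.571, 0.0, -0.166]
contact_force: [-0.1, -0.2, 0.3]
grip_width: 91.6
```

>>> {"op": "arm_command", "data": {
  "deltas": [
    [0,0,0,8],
    [0,0,0,8],
    [0,0,0,8],
    [0,0,0,8],
    [0,0,0,8]
  ]
}}

```text
time: 9.05
tool_pos: [581.4, 170.3, 217.7]
tcp_rot: [-1.571, -0.0, -0.864]
contact_force: [-0.0, 0.3, 0.6]
grip_width: 91.7
```

>>> {"op": "arm_command", "data": {
  "deltas": [
    [0,0,0,8],
    [0,0,0,8],
    [0,0,0,0],
    [0,0,0,0]
  ]
}}

```text
time: 9.45
tool_pos: [581.4, 170.3, 217.7]
tcp_rot: [-1.571, -0.0, -1.134]
contact_force: [-0.0, 0.4, -0.1]
grip_width: 91.9
```

>>> {"op": "arm_command", "data": {
  "deltas": [
    [0,0,0,0],
    [0,0,0,0],
    [0,0,0,0],
    [0,0,0,0],
    [0,0,0,0]
  ],
  "claw": 255
}}

```text
time: 9.95
tool_pos: [581.4, 170.4, 217.7]
tcp_rot: [-1.571, -0.0, -1.137]
contact_force: [0.9, -0.1, 0.5]
grip_width: 56.7
```

>>> {"op": "arm_command", "data": {
  "deltas": [
    [0,0,0,0],
    [0,0,0,0],
    [0,0,0,0]
  ]
}}

```text
time: 10.25
tool_pos: [581.8, 170.6, 217.7]
tcp_rot: [-1.57, -0.0, -1.137]
contact_force: [2.2, 1.4, -2.0]
grip_width: 50.8
```

>>> {"op": "arm_command", "data": {
  "deltas": [
    [0,0,0,-6],
    [0,0,0,-6],
    [0,0,0,-6],
    [0,0,0,-6],
    [0,0,0,-6]
  ]
}}

```text
time: 10.75
tool_pos: [581.7, 170.8, 218.4]
tcp_rot: [-1.569, -0.001, -0.61]
contact_force: [1.6, 2.4, 1.7]
grip_width: 44.1
```

>>> {"op": "arm_command", "data": {
  "deltas": [
    [0,0,0,-7],
    [0,0,0,-7],
    [0,0,0,-7],
    [0,0,0,-7],
    [0,0,0,0]
  ]
}}

```text
time: 11.25
tool_pos: [582.2, 171.1, 217.8]
tcp_rot: [-1.57, -0.002, -0.122]
contact_force: [5.3, 6.2, -1.4]
grip_width: 40.7
```

```bash
cat >> h.py <<'E'
def sp(c='scene'):
    p=cam(c);b=(235,365,272,405) if c=='scene' else (115,225,285,392)
    H=p['img'].min(2)[b[0]:b[1],b[2]:b[3]]; m=(H>172).astype(np.uint8); n,l,s,ce=cv2.connectedComponentsWithStats(m)
    i=1+np.argmax(s[1:,4]); m=ce[i]+[b[2],b[0]]; print(c,s[i],m.round(1),np.round(pol(ray(p,*m,20)),4)); return p
E
python3 -c "
from h import *
sp();sp('top')"
```

```text
scene [75 44  8  8 48] [351.  282.6] [201.7158   0.2059]
top [40 51  1  1  1] [325. 166.] [2.058012e+02 1.683000e-01]
```

>>> {"op": "arm_command", "data": {
  "deltas": [
    [0,0,0,-7],
    [0,0,0,-7],
    [0,0,0,-7],
    [0,0,0,-7],
    [0,0,0,-7]
  ]
}}

```text
time: 11.85
tool_pos: [581.7, 171.2, 218.2]
tcp_rot: [-1.571, -0.002, 0.49]
contact_force: [0.7, 5.7, 0.4]
grip_width: 48.3
```

>>> {"op": "arm_command", "data": {
  "deltas": [
    [0,0,0,-6],
    [0,0,0,-5],
    [0,0,0,0]
  ]
}}

```text
time: 12.15
tool_pos: [581.7, 171.2, 218.1]
tcp_rot: [-1.571, -0.002, 0.68]
contact_force: [0.4, 5.8, 0.2]
grip_width: 49.8
```

```bash
python3 -c "
from h import *
sp()"
```

```text
scene [80 38  7  7 44] [355.  276.2] [201.3513   0.2905]
```

The side knob is set: azimuth 0.2905 against the ring's 0.293. I release, lift and move to the upper knob, now at about (526,-12,253).

>>> {"op": "arm_command", "data": {
  "deltas": [
    [0,0,0,0],
    [0,0,0,0],
    [0,0,0,0],
    [0,0,0,0],
    [0,0,0,0]
  ],
  "claw": 0
}}

```text
time: 12.7
tool_pos: [581.3, 170.2, 217.6]
tcp_rot: [-1.571, 0.0, 0.677]
contact_force: [-0.1, -0.2, -0.1]
grip_width: 85.2
```

>>> {"op": "arm_command", "data": {
  "deltas": [
    [0,-0.04,0,0],
    [0,-0.04,0,0],
    [0,-0.04,0,0],
    [0,0,0,7.2],
    [0,0,0,7.2]
  ]
}}

```text
time: 13.2
tool_pos: [581.8, 170.4, 339.4]
tcp_rot: [-1.572, -0.003, 0.421]
contact_force: [-0.9, -0.6, -1.2]
grip_width: 91.5
```

>>> {"op": "arm_command", "data": {
  "deltas": [
    [0,0,0,7.2],
    [0,0,0,7.2],
    [0,0,0,7.2],
    [0,0,0,0],
    [-0.013,0,-0.036,0]
  ]
}}

```text
time: 13.7
tool_pos: [570.5, 136.2, 336.8]
tcp_rot: [-1.57, 0.0, 0.057]
contact_force: [-0.5, -0.5, 0.6]
grip_width: 91.6
```

>>> {"op": "arm_command", "data": {
  "deltas": [
    [-0.013,0,-0.036,0],
    [-0.013,0,-0.036,0],
    [-0.013,0,-0.036,0],
    [-0.013,0,-0.036,0],
    [0,0,0,0]
  ]
}}

```text
time: 14.2
tool_pos: [524.3, -16.2, 338.0]
tcp_rot: [-1.572, 0.0, 0.048]
contact_force: [-0.4, 0.7, -0.5]
grip_width: 91.8
```

```bash
python3 - <<'E'
from h import *
p=cam('wrist');save(p,'w2.png');o=bot.get_obs();print(o['tool_pos'],o['tcp_rot'])
print(find(p,'knob_upper_grip'));sp();p=cam('top');print(find(p,'knob_upper_grip'))
E
```

```text
[524.95811231 -14.298763   338.02334406] [-1.57104990e+00 -3.65306437e-04  4.87886684e-02]
[(0.89, array([514.4, -16.7, 270.1]))]
scene [80 38  8  7 47] [355.3 276.1] [201.7292   0.2921]
[]
```

View pics/w2.png

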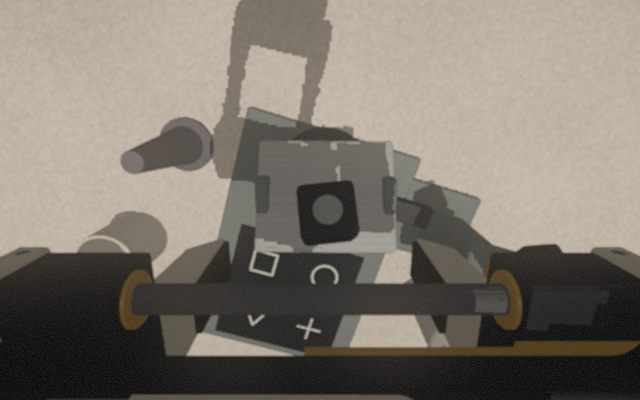

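Wrist view: the upper knob is at (328,210), 8 px right of centre and turned by only a few degrees. The ring at (323,277) is still clear of spot light. I descend with a small correction.

>>> {"op": "arm_command", "data": {
  "deltas": [
    [0.001,0.031,0.001,0],
    [0,0.031,0.001,0],
    [0,0.031,0.001,0],
    [0,0,0,0],
    [0,0,0,0]
  ]
}}

```text
time: 14.95
tool_pos: [526.6, -8.7, 245.2]
tcp_rot: [-1.571, 0.0, 0.051]
contact_force: [-0.7, 0.2, 0.6]
grip_width: 91.5
```

>>> {"op": "arm_command", "data": {
  "deltas": [
    [0,0,0,0],
    [0,0,0,0],
    [0,0,0,0]
  ],
  "claw": 255
}}

```text
time: 15.25
tool_pos: [526.7, -9.6, 245.9]
tcp_rot: [-1.571, -0.002, 0.05]
contact_force: [0.9, 0.5, 0.6]
grip_width: 72.1
```

>>> {"op": "arm_command", "data": {
  "deltas": [
    [0,0,-0.0015,0],
    [0,0,0,0],
    [0,0,0,0],
    [0,0,0,0],
    [0,0,0,0]
  ]
}}

```text
time: 15.75
tool_pos: [526.4, -11.4, 244.8]
tcp_rot: [-1.572, -0.0, 0.049]
contact_force: [1.2, -1.6, 0.0]
grip_width: 41.8
```

>>> {"op": "arm_command", "data": {
  "deltas": [
    [0,0,0,0],
    [0,0,0,4],
    [0,0,0,4],
    [0,0,0,0]
  ]
}}

```text
time: 16.15
tool_pos: [526.3, -11.5, 244.2]
tcp_rot: [-1.571, 0.0, -0.092]
contact_force: [1.1, -6.7, -3.4]
grip_width: 40.7
```

```bash
python3 -c "
from h import *
sp()"
```

```text
scene [78 37  8  8 49] [353.6 275.3] [197.7785   0.291 ]
```

>>> {"op": "arm_command", "data": {
  "deltas": [
    [0,0,0,7],
    [0,0,0,7],
    [0,0,0,7],
    [0,0,0,7],
    [0,0,0,7]
  ]
}}

```text
time: 16.7
tool_pos: [526.2, -11.2, 244.7]
tcp_rot: [-1.571, 0.0, -0.705]
contact_force: [-1.5, -4.8, -0.4]
grip_width: 48.3
```

>>> {"op": "arm_command", "data": {
  "deltas": [
    [0,0,0,7],
    [0,0,0,0]
  ]
}}

```text
time: 16.9
tool_pos: [526.2, -11.1, 244.7]
tcp_rot: [-1.571, -0.0, -0.824]
contact_force: [-2.0, -3.6, -0.2]
grip_width: 49.2
```

```bash
python3 -c "
from h import *
sp()"
```

```text
scene [71 34 10  8 52] [348.  272.4] [184.5317   0.2903]
```

>>> {"op": "arm_command", "data": {
  "deltas": [
    [0,0,0,0],
    [0,0,0,0],
    [0,0,0,0],
    [0,0,0,0],
    [0,0,0,0]
  ],
  "claw": 0
}}

```text
time: 17.45
tool_pos: [526.3, -10.8, 244.7]
tcp_rot: [-1.571, 0.0, -0.823]
contact_force: [0.6, 0.6, 0.0]
grip_width: 84.7
```

>>> {"op": "arm_command", "data": {
  "deltas": [
    [0,0,0,-8.3],
    [0,0,0,-8.3],
    [0,0,0,-8.3],
    [0,0,0,-8.3],
    [0,0,0,-8.3]
  ]
}}

```text
time: 17.95
tool_pos: [526.3, -10.9, 244.7]
tcp_rot: [-1.571, 0.0, -0.093]
contact_force: [-0.1, -0.7, 0.2]
grip_width: 91.8
```

>>> {"op": "arm_command", "data": {
  "deltas": [
    [0,0,0,-8.3],
    [0,0,0,-8.3],
    [0,0,0,-8.3],
    [0,0,0,-8.3],
    [0,0,0,-8.3]
  ]
}}

```text
time: 18.45
tool_pos: [526.3, -10.9, 244.7]
tcp_rot: [-1.571, -0.0, 0.632]
contact_force: [1.3, -0.1, 0.2]
grip_width: 91.9
```

>>> {"op": "arm_command", "data": {
  "deltas": [
    [0,0,0,-8.3],
    [0,0,0,-8.3],
    [0,0,0,0],
    [0,0,0,0]
  ]
}}

```text
time: 18.85
tool_pos: [526.3, -11.0, 244.7]
tcp_rot: [-1.571, 0.0, 0.911]
contact_force: [1.1, 0.8, 0.4]
grip_width: 91.4
```

```bash
python3 -c "
from h import *
sp()"
```

```text
scene [72 34  9  7 48] [347.9 272.2] [184.1622   0.2919]
```

>>> {"op": "arm_command", "data": {
  "deltas": [
    [0,0,0,0],
    [0,0,0,0],
    [0,0,0,0],
    [0,0,0,0],
    [0,0,0,0]
  ],
  "claw": 255
}}

```text
time: 19.4
tool_pos: [526.3, -11.0, 244.7]
tcp_rot: [-1.571, 0.0, 0.915]
contact_force: [0.2, 0.2, 0.5]
grip_width: 56.5
```

>>> {"op": "arm_command", "data": {
  "deltas": [
    [0,0,0,0],
    [0,0,0,0],
    [0,0,0,0],
    [0,0,0,6],
    [0,0,0,6]
  ]
}}

```text
time: 19.9
tool_pos: [526.6, -11.5, 244.7]
tcp_rot: [-1.572, 0.0, 0.702]
contact_force: [1.8, -4.0, -0.6]
grip_width: 47.7
```

>>> {"op": "arm_command", "data": {
  "deltas": [
    [0,0,0,7],
    [0,0,0,7],
    [0,0,0,7],
    [0,0,0,7],
    [0,0,0,7]
  ]
}}

```text
time: 20.4
tool_pos: [525.9, -11.6, 244.5]
tcp_rot: [-1.572, 0.001, 0.09]
contact_force: [0.8, -4.3, -1.2]
grip_width: 40.5
```

>>> {"op": "arm_command", "data": {
  "deltas": [
    [0,0,0,7],
    [0,0,0,7],
    [0,0,0,7],
    [0,0,0,0]
  ]
}}

```text
time: 20.8
tool_pos: [526.0, -11.4, 244.5]
tcp_rot: [-1.571, 0.001, -0.275]
contact_force: [-0.2, -6.5, -1.4]
grip_width: 42.8
```

```bash
python3 -c "
from h import *
sp()"
```

```text
scene [64 29  8  8 48] [339.5 267.5] [163.7309   0.2926]
```

>>> {"op": "arm_command", "data": {
  "deltas": [
    [0,0,0,7],
    [0,0,0,7],
    [0,0,0,0]
  ]
}}

```text
time: 21.15
tool_pos: [526.0, -11.2, 244.8]
tcp_rot: [-1.571, 0.001, -0.517]
contact_force: [-2.2, -4.3, 0.4]
grip_width: 45.9
```

>>> {"op": "arm_command", "data": {
  "deltas": [
    [0,0,0,0],
    [0,0,0,0],
    [0,0,0,0],
    [0,0,0,0],
    [0,0,0,0]
  ],
  "claw": 0
}}

```text
time: 21.65
tool_pos: [526.3, -10.9, 244.7]
tcp_rot: [-1.571, 0.0, -0.516]
contact_force: [-0.6, -0.6, -0.0]
grip_width: 82.0
```

>>> {"op": "arm_command", "data": {
  "deltas": [
    [0,0,0,0],
    [0,-0.03,0,0],
    [0,-0.04,0,0],
    [0,-0.04,0,0],
    [0,0,0,0]
  ]
}}

```text
time: 22.15
tool_pos: [528.0, -11.2, 360.5]
tcp_rot: [-1.567, -0.01, -0.516]
contact_force: [-0.8, 0.1, 0.8]
grip_width: 91.4
```

```bash
python3 -c "
from h import *
p=sp()
a=cv2.resize(p['img'][230:310,290:390],None,fx=6,fy=6,interpolation=2);cv2.imwrite('pics/c.png',a[:,:,::-1])
print(bot.get_obs()['dq'].round(3))"
```

```text
scene [62 28  8  8 47] [337.7 266.6] [159.2317   0.292 ]
[-0.001  0.036  0.089  0.    -0.026  0.002]
```

View pics/c.png

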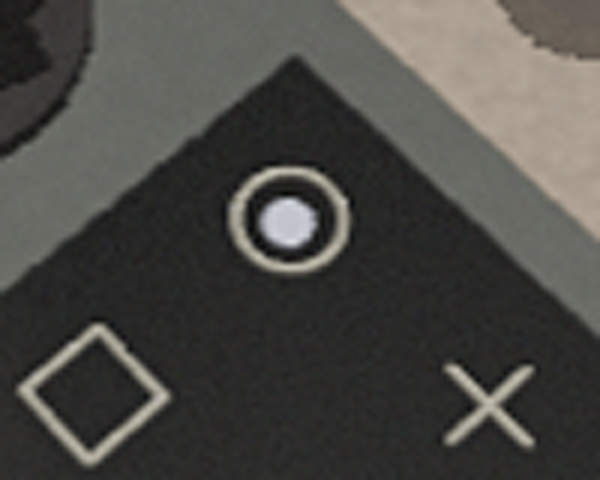

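The crop shows the spot at (288,221) centred in the ring at (290,219), and the gripper is clear above the knob. I let the arm settle and hand in.

>>> {"op": "arm_command", "data": {
  "deltas": [
    [0,0,0,0],
    [0,0,0,0],
    [0,0,0,0]
  ]
}}

```text
time: 22.5
tool_pos: [525.9, -10.9, 353.4]
tcp_rot: [-1.572, 0.002, -0.516]
contact_force: [0.6, -0.7, 0.0]
grip_width: 91.6
```

```bash
python3 -c "
from h import *
sp();o=bot.get_obs();print(o['tool_pos'],o['contact_force']);job.close_job()"
```

```text
scene [62 28  8  8 47] [337.7 266.6] [159.2317   0.292 ]
[526.02757481 -10.96491725 353.67013426] [-0.01885091  0.66918959  0.43847868]
the job is handed in; nothing more can be done
```

The bright spot now lies inside the ring mark, and I handed the job in at about 22.6 s of the allowed 64 s. I turned the side knob about +2.4 rad and then the upper knob about -2.1 rad, regripping each once, then let go and lifted clear.

- **Final position:** in the last scene-camera picture the spot is at pixel (337.7, 266.6) and the ring centre at (337.5, 266.4), within 1 mm. The spot did not move between that and the previous picture.
- **Robot clear:** the gripper was open, more than 100 mm above where it had gripped the knob, with contact force below 1 N.
- **Bystanders and mirror:** the arm stayed well away from the bottle, mug and cone, and I did not re-measure them at the end. I saw no contact with the mirror.
- **Checks that failed or disagreed:**
  - The trained network once reported the ring about 60 mm from where it was, with low confidence, so I used my own pixel measurement.
  - The one top-camera check I ran on the spot, during the side-knob turn, picked up only a single stray pixel, so I used the scene camera from then on.

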